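Eject the block from the drilling jig and catch it

TASK

Press the red release pad of the drilling jig down with one fingertip so that its spring ejector pushes the timber block out of the nest, and stop the block with the other finger standing in its lane, before it slides off the open end. Grasp and lift nothing, and leave the other things on the bench alone. Finish while still holding: the pad kept down and the block, pushed out past the little steel stop but still on the jig, resting trapped against the finger.

Things in the scene. Friction and masses are not known exactly. Their poses are not given: they have to be found in the camera images.
- jig: Wooden drilling jig fixed to the bench; place and yaw vary. Origin on the bench top, under the steel stop, on the lane's centre line. x runs along the lane from its open end back to the spring block, y to the left across it, z up. Level lane floor at z = 35 mm, x = -75 mm (open end) to 85 mm, 94 mm wide; side rails 8 mm wide, top z = 47 mm. Spring block x = 85 to 125, top z = 85 mm.
- stop_top (a point): Top of the steel stop (6 mm thick, 40 mm wide), which stands 8 mm above the lane floor and holds the block back; at x = 0, y = 0, z = 43 mm in the jig's frame when up. It is one piece with the red pad and sinks with it, freeing the block at about 8 mm of pad travel.
- release_top (a point): Centre of the top of the red release pad, 44 mm along the lane by 28 mm across, beside the lane on its right: x = -45, y = -78, z = 68 mm in the jig's frame when up; it moves with the pad, axes as the jig's. With the pad pressed 12 mm, a second fingertip level with the pressing one is at z = 56 mm: 9 mm above the rails, 24 mm below the block's top, so in the block's way.
- lane_mid (a point): Point on the lane floor's centre line beside the red pad (x = -45, y = 0, z = 35 mm in the jig's frame). The catching finger may stand over it or up to 35 mm to either side of it across the lane.
- ejector (a joint): Travel in m, 0 to 0.12 (about 0.001 at the start) towards the open end, of the aluminium ejector plate behind the block (70 mm wide; its rod sticks out behind, to x = 215 mm in the jig's frame). Spring 6 N at 0, 3 N at 0.12, damped: once freed the block moves at about 0.1 to 0.2 m/s and is pushed off the open end in under a second unless stopped.
- release (a joint): Travel of the red pad in m: 0 up, 0.014 fully down (end stop). Spring: 2 N at the top, 5 N fully down, plus about 1 to 3 N of friction on the stop while the block leans on it. It springs back when let go.
- block: Light timber block, 60 mm along the lane, 90 mm across it, 45 mm high, 0.1 to 0.2 kg, loose. Origin at the centre of its underside; at the start it stands in the nest, its origin at x = 33 mm, y = 0, z = 35 mm in the jig's frame, front face against the stop, axes as the jig's.
- jar: Bystander: clear screw jar with green lid, 69 mm wide, 84 mm high, standing left of the jig. Origin: centre of its underside.
- oil_can: Bystander: red oil can with a thin spout, 66 mm wide, 135 mm high, standing left of the jig. Origin: centre of its underside.
- wax_tin: Bystander: round green and cream tin, 78 mm wide, 34 mm high, right of the jig. Origin: centre of its underside.
- spring_clamp: Bystander: black spring clamp lying flat, 70 x 145 x 24 mm, at the front right. Origin: centre of its underside.
Not all that is in view belongs to the job. Leave any turquoise look-alike of the block alone.

How it is judged (in metres and radians):
At the end, for the whole second after the job is handed in: The red pad is still held down by more than 7 mm; the block has come 11 to 71 mm out of the nest (its front face past the stop and not beyond the open end), lies flat on the lane within 6 mm, is at rest (under 10 mm/s) and presses on a finger with more than 0.3 N (value of joint release above 0.007 m and x of block in the frame of jig between -0.038 and 0.022 m and contact force between the fingers and block above 0.3 N and linear speed of block below 0.01 m/s and height (world z) of block between 0.03 and 0.041 m); the arm keeps its last pose, push and grip.
It fails at once if the block slid over the open end of the lane (x of block in the frame of jig below -0.045 m).
It fails at once if the block was lifted (height (world z) of block above 0.045 m).
It fails at once if one of the bystanders (jar, oil can, tin, spring clamp) was moved more than 20 mm (distance of any of jar, oil_can, wax_tin, spring_clamp from where it was at the start of the episode above 0.02 m).
It also fails if it takes over 32 s, if anything falls off the work surface, if the arm or the gripper's body presses on something with over 40 N, if the wrist force passes 120 N, or if a joint passes its speed limit or range.

ROBOT

A 6-joint arm with a two-finger parallel gripper is mounted at the origin on a cart in front of the work surface, level with it; the furniture and walls round the work are solid. World frame = base frame: x ahead of the robot, y to its left, z up, the work surface at z = 0. Lengths are in m, angles in degrees, forces in N, time in s.
With the tool pointing down it reaches from about 0.275 to 0.85 m from the base axis. Payload 19 kg.
Tool frame: the origin (TCP) lies at the very end of the fingers, on their centre line; the grasp point (between the pads) lies r.grasp_offset behind it (r.grasp_offset is the distance from the TCP to the grasp point, in m); z points along the fingers, y is the line along which they close (so a half turn about z gives the same grasp; the last joint's range is limited). The gripper opens to 85 mm and grips with 20 to 120 N. Pads are 22 mm wide; open, the fingers measure 114 mm over their backs; the gripper's body (76 mm by 85 mm) begins 54 mm behind the grasp point. The pads swing forward as they close: fully open they stand 13 mm farther back than shut.
Start: joints at [-82.105, 8.623, 82.357, -0, 89.026, -7.678], TCP at [0.154, -0.554, 0.231] pointing down, gripper open.
Joint ranges: [-160.23, 160.23], [-39.13, 120.54], [6.94, 153.29], [-79.49, 259.48], [9.18, 160.14], [-161.06, 161.06]. Speed limits (degrees/s): [108.29, 108.29, 127.2, 172.46, 172.46, 172.46].

INTERFACE

Orientations are given as [roll, pitch, yaw] about the fixed x, y, z axes, in that order (R = Rz(yaw) Ry(pitch) Rx(roll)).
In Python, from workcell import r, vision gives the robot as it stands.
- The arm moves only by the tool step_arm, never from a script. Its argument "deltas" is a list of rows, each an object of numbers: "dx", "dy", "dz": the shift along the tool's x, y, z in mm; "wx", "wy", "wz": the turn, a rotation vector about the tool's x, y, z in degrees. In form: [{"dx": .., "dy": .., "dz": .., "wx": .., "wy": .., "wz": ..}, ...]. A call has 1 to 12 rows; each row is the pose to reach, as a shift and turn from the pose commanded when the call began, along the tool's axes at that moment; what a row does not reach only later rows make up. A row lasts 1/8 s, in which the tool goes at most 62.5 mm and 10.7 degrees, less where a joint would pass 70% of its speed; a pose out of reach is approached as far as the arm can. A call with a gripper value outside its range is refused whole. "hand" is the finger opening in mm, from 0 to 85.4, set as the call begins (left out, the last holds). The fingers move at their own pace and stop on an object; "squeeze" is the grip in N (left out, the last holds). Time passes only in rows, so rows that repeat a pose let the fingers close. It gives the time, the measured TCP pose, the force, the opening and the grip force at its end, in the units of the state.
- r.state(): the state, without advancing time (a new reading comes with each control period).
- vision.get_image(name): name is "side" or "top" or "wrist"; returns the picture (480x640x3 uint8, blue, green, red); there is no depth.
- vision.camera_model(name): a dict with "fov_y" (degrees; the focal length in pixels is half the picture's height over the tangent of half this angle, whatever the lens; pixels are square), "cx", "cy" (the principal point, pixels), "pose" (4x4, takes a point from camera to world coordinates); the wrist camera has in their place "hand_eye" (4x4, takes a point from camera to tool coordinates, whose origin is the TCP and whose axes are the flange's). Camera axes: x right, y down, z forward; pixel columns grow to the right and rows downward; lengths in m; the calibration is good to about 2 mm. The wrist camera is an equidistant fisheye: a pixel r from the principal point sees the ray r / f radians off the axis. A picture is of the moment at which its call begins: read the wrist's pose just before it. camera_model takes no time and is no camera call.
- r.sign_off(): hands the job in; it is judged then, once.
The state is a dict: "time": time; "joint_positions": joint angles; "joint_vel": joint speeds; "joint_efforts": joint torques, N m; "tcp_pos": TCP position; "tcp_rot": TCP orientation; "wrist_force": force on the tool from outside, world axes, zero at the start; "moment": the same for the moment, N m; "finger_gap": opening from 0.0 (shut) to 1.0 (fully open); "gripper_force": force on a finger pad.
Only numpy, scipy, OpenCV 4.12 (cv2) and the standard library are available. Lean on these libraries where they do the work, as an engineer would, in place of code of your own. Each camera call takes 0.05 s, during which the arm holds its last target. There are 200 camera calls.

## Working session

There is one attempt and no reset: what is moved stays moved. The work goes in short steps, Python scripts to look and compute and a tool call to move; the robot and the scene stay as the last step left them, time stands still between calls to the robot, and variables do not carry over. Pictures are saved under pics/ and viewed, at most 10 in all, crops included, and the job is handed in when it is done.

Besides the shell and the picture viewer there is one more tool, called after "Emit:" as a command line: name --argument value ..., lists and objects as JSON in quotes. step_arm: Moves the arm, as the interface text tells. Its arguments: {"type":"object","properties":{"deltas":{"type":"array","items":{"type":"object","properties":{"dx":{"type":"number"},"dy":{"type":"number"},"dz":{"type":"number"},"wx":{"type":"number"},"wy":{"type":"number"},"wz":{"type":"number"}}}},"hand":{"type":"number"},"squeeze":{"type":"number"}},"required":["deltas"]}

```bash
mkdir -p pics
python3 - <<'E'
from workcell import r, vision
import cv2
for n in("top","side"):
    cv2.imwrite(f"pics/{n}1.png",vision.get_image(n)); m=vision.camera_model(n); print(n,m)
print(r.state(), r.grasp_offset)
print(vision.camera_model("wrist"))
E
```

```text
top {'fov_y': 47.18837457679581, 'cx': 321.6717819783648, 'cy': 240.55813051045496, 'pose': array([[ 0.00867951, -0.9916814 ,  0.12842377,  0.3489852 ],
       [-0.99995873, -0.00895251, -0.00154874, -0.05732383],
       [ 0.00268557, -0.12840503, -0.99171817,  1.37452951],
       [ 0.        ,  0.        ,  0.        ,  1.        ]])}
side {'fov_y': 45.62286523840958, 'cx': 320.37810392009374, 'cy': 233.02387218215176, 'pose': array([[-0.94192141, -0.18564385,  0.27985785,  0.16900423],
       [-0.33577409,  0.53624585, -0.77440051,  0.93359657],
       [-0.00630992, -0.82339343, -0.56743585,  0.79344268],
       [ 0.        ,  0.        ,  0.        ,  1.        ]])}
{'time': 0.1, 'joint_positions': array([-8.21069287e+01,  8.64669081e+00,  8.23876868e+01, -6.82074477e-04,
        8.90274366e+01, -7.67638404e+00]), 'joint_vel': array([ 1.52624955e-05, -8.90105451e-02, -1.26863670e-01, -2.05613259e-02,
        4.36120531e-02,  7.91656996e-02]), 'joint_efforts': array([ 7.81480107e-03, -7.14369893e+01, -5.71790993e+01,  1.02283489e-04,
        7.04520746e-03, -3.26340921e-05]), 'tcp_pos': array([ 0.15429204, -0.55368112,  0.23076403]), 'tcp_rot': array([-1.79938649e+02, -7.58114579e-03,  1.55694632e+01]), 'wrist_force': array([-0.64705013,  0.96100174, -0.15296323]), 'moment': array([-0.01309964, -0.00599171, -0.00524236]), 'gripper_force': 0.0, 'finger_gap': 0.9983011670752837} 0.0187
{'fov_y': 65.70646984690485, 'cx': 315.76249113924507, 'cy': 239.54581166888417, 'hand_eye': array([[ 2.98548656e-04, -9.51602865e-01, -3.07330274e-01,
         7.84142670e-02],
       [ 9.99999949e-01,  2.49691614e-04,  1.98292816e-04,
         1.02721797e-04],
       [-1.11958220e-04, -3.07330318e-01,  9.51602892e-01,
        -1.43008418e-01],
       [ 0.00000000e+00,  0.00000000e+00,  0.00000000e+00,
         1.00000000e+00]])}
```

View pics/top1.png

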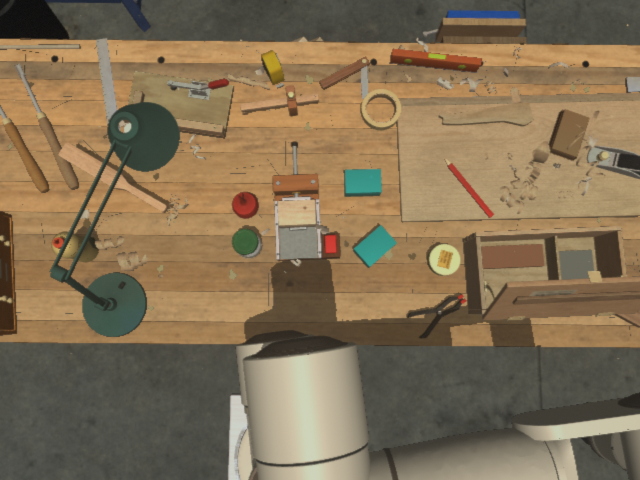

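View pics/side1.png

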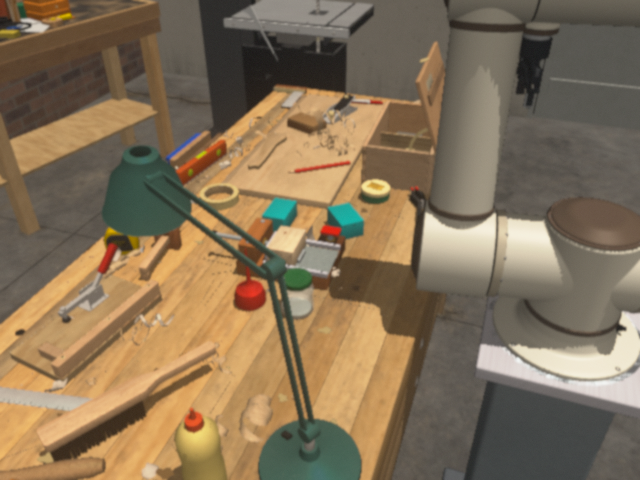

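Top view: the timber block is at (298,212), in front of the spring block at (296,187), and the rod end is at (294,145). The red pad is at (331,244). Possible mix-ups for the pad are the red oil can (245,205) and the red pencil (468,187). For the block they are the turquoise ones at (363,182) and (375,246). I choose the pad at (331,244) and will check it in one close crop.

Run:
```python
import cv2
i=cv2.imread("pics/top1.png")[135:275,220:400]
cv2.imwrite("pics/crop1.png",cv2.resize(i,None,fx=4.2,fy=4.2,interpolation=cv2.INTER_CUBIC))
```

```text
(no output)
```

View pics/crop1.png

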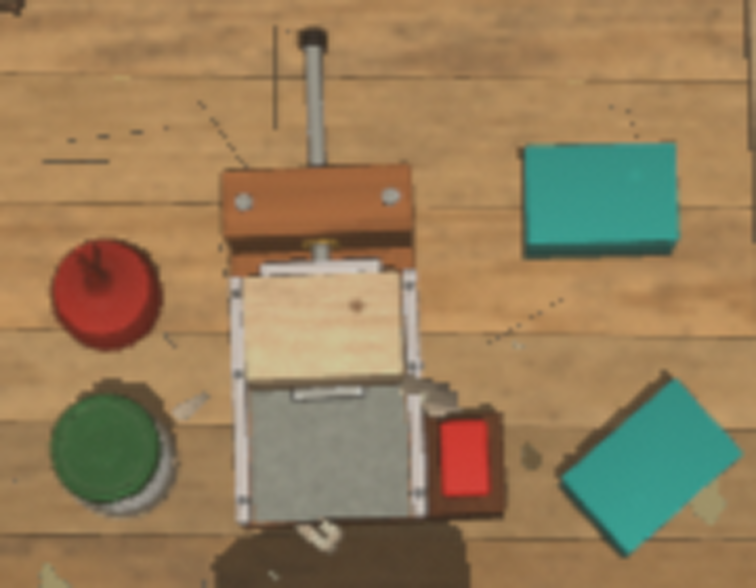

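```bash
cat > h.py <<'E'
import numpy as np
from workcell import r, vision
from scipy.optimize import least_squares
from scipy.spatial.transform import Rotation as R
def proj(P,m):
    T=np.linalg.inv(m["pose"]); c=P@T[:3,:3].T+T[:3,3]; f=240/np.tan(np.radians(m["fov_y"]/2))
    return np.c_[m["cx"]+f*c[:,0]/c[:,2], m["cy"]+f*c[:,1]/c[:,2]]
def world(P,p):
    return P@R.from_euler('z',p[2],degrees=True).as_matrix().T+[p[0],p[1],0]
def goal(p,J): # delta in tool axes, mm, to bring TCP to jig point J, and yaw turn
    s=r.state(); Rt=R.from_euler('xyz',s["tcp_rot"],degrees=True)
    g=world(np.array([J]),p)[0]; D=R.from_euler('z',p[2],degrees=True)*R.from_euler('x',180,degrees=True)
    print("goal",g,"tool d mm",1e3*Rt.inv().apply(g-s["tcp_pos"]),"rot",(Rt.inv()*D).as_rotvec(degrees=True))
E
python3 - <<'E'
from h import *
px=np.array([(441,420),(487,418),(490,496),(444,498),(244,279),(399,272),(404,376),(247,384),(238,523),(426,515)])/4.2+[220,135]
J=np.array([(-23,-64,68),(-23,-92,68),(-67,-92,68),(-67,-64,68),(63,45,80),(63,-45,80),(3,-45,80),(3,45,80),(-75,55,47),(-75,-55,47)])/1e3
m=vision.camera_model("top")
f=least_squares(lambda p:(proj(world(J,p),m)-px).ravel(),[.4,0,0],x_scale=[.01,.01,1],loss='soft_l1')
p=f.x; print(p); print((proj(world(J,p),m)-px).round(1))
np.save("p.npy",p); goal(p,[-.045,-.028,.15])
# side check: pad centre & block top centre
print(proj(world(np.array([[-.045,-.078,.068],[.033,0,.08]]),p),vision.camera_model("side")))
E
```

```text
[ 5.50376682e-01 -1.27070103e-03  3.07979616e+00]
[[-0.3  0.3]
 [ 0.4  0.3]
 [ 0.5 -0.1]
 [-0.2 -0. ]
 [-0.5 -0.3]
 [ 0.1 -0.2]
 [ 0.  -0.3]
 [-0.3 -0.5]
 [-0.1  0.4]
 [ 0.4  0.3]]
goal [ 0.50694602 -0.03164796  0.15      ] tool d mm [ 479.81998749 -408.13616433   81.26458886] rot [-6.19344933e-02 -8.64240996e-04  1.24896699e+01]
[[331.23391331 228.48197241]
 [287.12845144 237.68622283]]
```

The fit residuals are at most 0.5 px, about 1 mm, and the side-view check agrees: pad at (331,228), block at (287,238). I'll swing round, clear of the open box on the right.

Emit:
step_arm --deltas '[{"dx":25,"dy":-52,"dz":0},{"dx":50,"dy":-104,"dz":0},{"dx":75,"dy":-156,"dz":0},{"dx":100,"dy":-208,"dz":0,"wz":3},{"dx":140,"dy":-245,"dz":5,"wz":6},{"dx":190,"dy":-270,"dz":10,"wz":9},{"dx":240,"dy":-295,"dz":20,"wz":12.5},{"dx":290,"dy":-320,"dz":30,"wz":12.5},{"dx":340,"dy":-345,"dz":40,"wz":12.5},{"dx":390,"dy":-370,"dz":50,"wz":12.5},{"dx":440,"dy":-390,"dz":50,"wz":12.5},{"dx":480,"dy":-408,"dz":50,"wz":12.5}]' --hand 85.4

```text
schema error: expected keys dx, dy, dz, wx, wy, wz
```

Run:
```python
from h import *
import cv2
p=np.load("p.npy"); s=r.state(); print(s["time"],s["tcp_pos"],s["tcp_rot"],s["wrist_force"]); goal(p,[-.045,-.028,.10])
i=vision.get_image("wrist"); cv2.imwrite("pics/w1.png",i)
m=vision.camera_model("wrist"); f=240/np.tan(np.radians(m["fov_y"]/2))
X=np.linalg.inv(m["hand_eye"])
P=world(np.array([[-.045,-.078,.068],[.003,45e-3,.08],[.003,-45e-3,.08],[-.075,.055,.047],[-.075,-.055,.047]]),p)
t=R.from_euler('xyz',s["tcp_rot"],degrees=True).inv().apply(P-s["tcp_pos"]); c=t@X[:3,:3].T+X[:3,3]
th=np.arctan2(np.hypot(c[:,0],c[:,1]),c[:,2]); u=c[:,:2]/np.hypot(c[:,0],c[:,1])[:,None]
print(u*(f*th)[:,None]+[m["cx"],m["cy"]])
```

```text
0.1 [ 0.15429204 -0.55368112  0.23076403] [-1.79938649e+02 -7.58114579e-03  1.55694632e+01] [-0.64705013  0.96100174 -0.15296323]
goal [ 0.50694602 -0.03164796  0.1       ] tool d mm [ 479.8133717  -408.0826252   131.26455976] rot [-6.19344933e-02 -8.64240996e-04  1.24896699e+01]
[[  23.57274839 -139.36633519]
 [ -23.18756226 -145.09696079]
 [  16.71307148 -163.48698484]
 [ -33.54937452  -93.08532954]
 [  12.56520241 -111.31521898]]
```

View pics/w1.png

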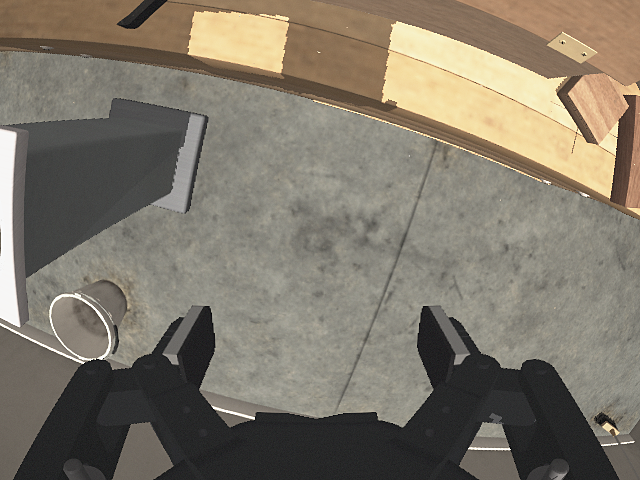

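The wrist picture was taken at the start pose, because the move was refused: every row needs all six keys. It shows the floor, with the fingers at (200,340) and (440,340). I'll resend it complete.

Emit:
step_arm --deltas '[{"dx":25,"dy":-52,"dz":0,"wx":0,"wy":0,"wz":0},{"dx":50,"dy":-104,"dz":0,"wx":0,"wy":0,"wz":0},{"dx":75,"dy":-156,"dz":0,"wx":0,"wy":0,"wz":0},{"dx":100,"dy":-208,"dz":0,"wx":0,"wy":0,"wz":3},{"dx":140,"dy":-245,"dz":5,"wx":0,"wy":0,"wz":6},{"dx":190,"dy":-270,"dz":10,"wx":0,"wy":0,"wz":9},{"dx":240,"dy":-295,"dz":20,"wx":0,"wy":0,"wz":12.5},{"dx":290,"dy":-320,"dz":30,"wx":0,"wy":0,"wz":12.5},{"dx":340,"dy":-345,"dz":40,"wx":0,"wy":0,"wz":12.5},{"dx":390,"dy":-370,"dz":50,"wx":0,"wy":0,"wz":12.5},{"dx":440,"dy":-390,"dz":50,"wx":0,"wy":0,"wz":12.5},{"dx":480,"dy":-408,"dz":50,"wx":0,"wy":0,"wz":12.5}]' --hand 85.4

```text
time: 1.65
tcp_pos: [0.5084, -0.0303, 0.1809]
tcp_rot: [-180.0, 0.0, 3.1]
wrist_force: [-0.4, -1.1, 0.3]
finger_gap: 0.998
gripper_force: 0.0
```

```bash
cat > look.py <<'E'
from h import *
import cv2,sys
p=np.load("p.npy"); s=r.state(); print(s["time"],s["tcp_pos"],s["tcp_rot"],s["wrist_force"],s["finger_gap"]); goal(p,[-.045,-.028,.10])
i=vision.get_image("wrist"); cv2.imwrite(sys.argv[1],i)
m=vision.camera_model("wrist"); f=240/np.tan(np.radians(m["fov_y"]/2))
X=np.linalg.inv(m["hand_eye"])
P=world(np.array([[-.023,-.064,.068],[-.023,-.092,.068],[.003,45e-3,.08],[.003,-45e-3,.08],[.063,45e-3,.08],[.063,-45e-3,.08]]),p)
t=R.from_euler('xyz',s["tcp_rot"],degrees=True).inv().apply(P-s["tcp_pos"]); c=t@X[:3,:3].T+X[:3,3]
th=np.arctan2(np.hypot(c[:,0],c[:,1]),c[:,2]); u=c[:,:2]/np.hypot(c[:,0],c[:,1])[:,None]
print(u*(f*th)[:,None]+[m["cx"],m["cy"]])
E
python3 look.py pics/w2.png
```

```text
1.65 [ 0.50841971 -0.03025926  0.18092643] [-1.79987014e+02  2.57215931e-02  3.13039411e+00] [-0.39259578 -1.12639479  0.34118537] 0.9984761394088028
goal [ 0.50694602 -0.03164796  0.1       ] tool d mm [-1.51098693  1.32449191 80.92682147] rot [-0.01297423  0.02572733  0.05059503]
[[368.06840068 206.48584   ]
 [406.29533294 206.97376948]
 [209.58505399 173.56873258]
 [343.28970828 172.01395213]
 [206.85198104  85.1805698 ]
 [344.15435485  81.22345811]]
```

View pics/w2.png

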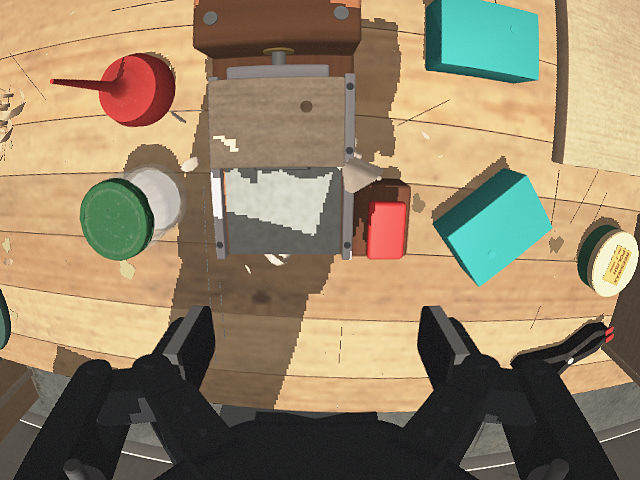

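The pad's rear corners are seen at (368,203) and (406,203), against (368,206) and (406,207) predicted. The block's corners are also within about 4 px (3 mm). That's close enough, so I'll descend to just above the pad and then creep down until there is force.

Emit:
step_arm --deltas '[{"dx":0,"dy":2,"dz":40,"wx":0,"wy":0,"wz":0},{"dx":0,"dy":2,"dz":75,"wx":0,"wy":0,"wz":0},{"dx":0,"dy":2,"dz":98,"wx":0,"wy":0,"wz":0},{"dx":0,"dy":2,"dz":98,"wx":0,"wy":0,"wz":0},{"dx":0,"dy":2,"dz":98,"wx":0,"wy":0,"wz":0}]'

```text
time: 2.33
tcp_pos: [0.5077, -0.0341, 0.0843]
tcp_rot: [180.0, -0.1, 3.1]
wrist_force: [0.7, 0.1, -0.5]
finger_gap: 0.999
gripper_force: 0.0
```

Emit:
step_arm --deltas '[{"dx":0,"dy":0,"dz":5,"wx":0,"wy":0,"wz":0},{"dx":0,"dy":0,"dz":10,"wx":0,"wy":0,"wz":0},{"dx":0,"dy":0,"dz":13,"wx":0,"wy":0,"wz":0},{"dx":0,"dy":0,"dz":13,"wx":0,"wy":0,"wz":0}]'

```text
time: 2.82
tcp_pos: [0.5072, -0.0339, 0.0701]
tcp_rot: [-180.0, 0.0, 3.1]
wrist_force: [0.4, -0.2, -0.2]
finger_gap: 1.0
gripper_force: 0.0
```

```bash
python3 look.py pics/w3.png
```

```text
2.825 [ 0.50717842 -0.03393964  0.07010497] [-1.79988747e+02  2.33273626e-02  3.07379791e+00] [ 0.36437216 -0.16771417 -0.2288641 ] 0.9995332416656225
goal [ 0.50694602 -0.03164796  0.1       ] tool d mm [ -0.12135264  -2.30671152 -29.8945263 ] rot [-0.01125425  0.02332677 -0.00600053]
[[394.46126254 261.27169392]
 [455.5434573  260.57158076]
 [127.7814904  210.08304188]
 [355.01979518 207.47098522]
 [119.29099374  60.24337611]
 [356.9775459   43.30942064]]
```

View pics/w3.png

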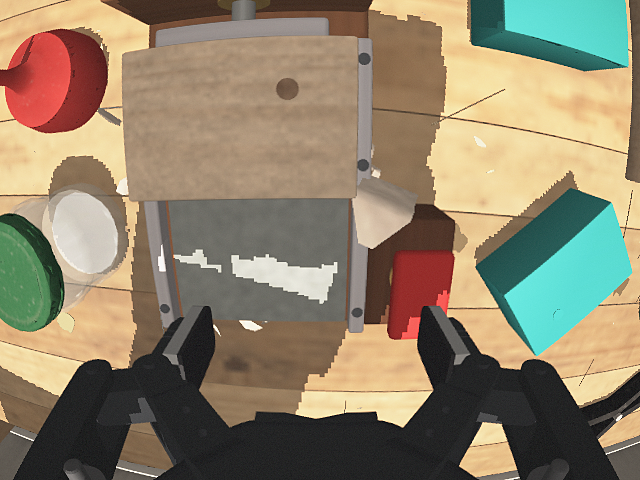

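Run:
```python
from h import *
m=vision.camera_model("wrist"); f=240/np.tan(np.radians(m["fov_y"]/2)); X=np.linalg.inv(m["hand_eye"])
t=np.array([(a,y,z) for z in(-13,-2) for y in(42.7,50,57) for a in(11,-11)])/1e3
c=t@X[:3,:3].T+X[:3,3]; q=np.hypot(c[:,0],c[:,1]); 
print(np.c_[t*1e3,c[:,:2]/q[:,None]*(f*np.arctan2(q,c[:,2]))[:,None]+[m["cx"],m["cy"]]].round(0))
```

```text
[[ 11.  43. -13. 421. 300.]
 [-11.  43. -13. 415. 345.]
 [ 11.  50. -13. 438. 299.]
 [-11.  50. -13. 431. 344.]
 [ 11.  57. -13. 454. 299.]
 [-11.  57. -13. 446. 343.]
 [ 11.  43.  -2. 415. 288.]
 [-11.  43.  -2. 409. 332.]
 [ 11.  50.  -2. 431. 288.]
 [-11.  50.  -2. 425. 331.]
 [ 11.  57.  -2. 446. 287.]
 [-11.  57.  -2. 439. 330.]]
```

The seen fingertip (421–440, 306) matches a tip 13 mm behind the TCP, so it is now at z≈83 mm, above the pad in y. I'll shift +3 mm in x and lower until contact, expected at TCP z≈55 mm.

Emit:
step_arm --deltas '[{"dx":3,"dy":0,"dz":6,"wx":0,"wy":0,"wz":0},{"dx":3,"dy":0,"dz":12,"wx":0,"wy":0,"wz":0},{"dx":3,"dy":0,"dz":16,"wx":0,"wy":0,"wz":0},{"dx":3,"dy":0,"dz":18,"wx":0,"wy":0,"wz":0},{"dx":3,"dy":0,"dz":18,"wx":0,"wy":0,"wz":0},{"dx":3,"dy":0,"dz":18,"wx":0,"wy":0,"wz":0}]'

```text
time: 3.62
tcp_pos: [0.5103, -0.0338, 0.0522]
tcp_rot: [-180.0, 0.0, 3.1]
wrist_force: [0.7, -0.5, 1.0]
finger_gap: 1.003
gripper_force: 0.0
```

Emit:
step_arm --deltas '[{"dx":0,"dy":0,"dz":2,"wx":0,"wy":0,"wz":0},{"dx":0,"dy":0,"dz":4,"wx":0,"wy":0,"wz":0},{"dx":0,"dy":0,"dz":4,"wx":0,"wy":0,"wz":0},{"dx":0,"dy":0,"dz":4,"wx":0,"wy":0,"wz":0}]'

```text
time: 4.12
tcp_pos: [0.5103, -0.0338, 0.0483]
tcp_rot: [-180.0, -0.0, 3.1]
wrist_force: [-0.3, -0.6, 1.9]
finger_gap: 0.999
gripper_force: 1.0
```

Emit:
step_arm --deltas '[{"dx":0,"dy":0,"dz":2,"wx":0,"wy":0,"wz":0},{"dx":0,"dy":0,"dz":4,"wx":0,"wy":0,"wz":0},{"dx":0,"dy":0,"dz":5,"wx":0,"wy":0,"wz":0},{"dx":0,"dy":0,"dz":5,"wx":0,"wy":0,"wz":0},{"dx":0,"dy":0,"dz":5,"wx":0,"wy":0,"wz":0},{"dx":0,"dy":0,"dz":5,"wx":0,"wy":0,"wz":0}]'

```text
time: 4.88
tcp_pos: [0.5102, -0.0338, 0.0433]
tcp_rot: [-180.0, 0.0, 3.1]
wrist_force: [-1.8, 0.2, 3.9]
finger_gap: 1.004
gripper_force: 4.0
```

```bash
python3 look.py pics/w4.png
```

```text
4.875 [ 0.51022583 -0.03378659  0.04327013] [-1.79994114e+02  1.00288671e-02  3.07725424e+00] [-1.7669347   0.21722394  3.87512803] 1.0039370696986012
goal [ 0.50694602 -0.03164796  0.1       ] tool d mm [ -3.17020391  -2.31744326 -56.7290831 ] rot [-0.00588642  0.01002874 -0.00254243]
[[408.04154144 295.81348761]
 [477.80303237 293.34703309]
 [ 94.38440016 237.51724953]
 [363.66508152 237.34221851]
 [ 80.6514996   59.69133031]
 [367.16377064  34.25423355]]
```

View pics/w4.png

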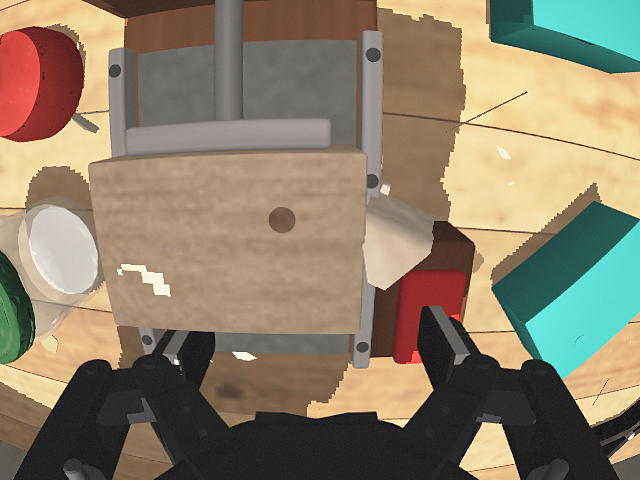

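The block has been pushed out and lies against the left finger, its front edge at row ~328 and the ejector plate behind it. The pad is held under the right finger at (445,320). I'll press 1 mm more for margin, let it settle and compare two frames for rest.

Emit:
step_arm --deltas '[{"dx":0,"dy":0,"dz":1,"wx":0,"wy":0,"wz":0},{"dx":0,"dy":0,"dz":1,"wx":0,"wy":0,"wz":0},{"dx":0,"dy":0,"dz":1,"wx":0,"wy":0,"wz":0},{"dx":0,"dy":0,"dz":1,"wx":0,"wy":0,"wz":0}]'

```text
time: 5.42
tcp_pos: [0.5102, -0.0338, 0.0424]
tcp_rot: [-180.0, 0.0, 3.1]
wrist_force: [-3.3, 0.8, 6.5]
finger_gap: 0.997
gripper_force: 4.8
```

Run:
```python
from h import *
import cv2
a=vision.get_image("wrist")
F=[]
for k in range(8): vision.get_image("top"); F.append(r.state()["wrist_force"])
b=vision.get_image("wrist")
d=cv2.absdiff(a,b); print(d.mean(),(d.max(2)>40).sum(),np.mean(F,0),r.state()["tcp_pos"],r.state()["time"])
```

```text
1.7518120659722223 3 [-3.12567964  0.16337369  6.44086489] [ 0.51023389 -0.03379224  0.04242461] 5.925
```

The scene is at rest. The pad pushes back with about 6.4 N, so it is nearly fully down, and the block presses on the finger with about 3 N. I'm handing it in.

```bash
python3 -c "
from workcell import r
print(r.sign_off())"
```

```text
the job is handed in; nothing more can be done
None
```

I handed the job in with the pad held down under one fingertip (about 6.4 N) and the block ejected and at rest against the other (about 3 N); the sign-off gave no verdict.

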